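# Lock a padlock away in the roll-top bench store

## Robot

A 6-joint arm with a two-finger parallel gripper is mounted at the origin on a cart in front of the work surface, level with it; the furniture and walls round the work are solid. World frame = base frame: x ahead of the robot, y to its left, z up, the work surface at z = 0. Lengths are in m, angles in rad, forces in N, time in s.
With the tool pointing down it reaches from about 0.35 to 0.975 m from the base axis. Payload 4.9 kg.
Tool frame: the origin (TCP) lies at the very end of the fingers, on their centre line; the grasp point (between the pads) lies manip.grip_point_offset behind it (manip.grip_point_offset is the distance from the TCP to the grasp point, in m); z points along the fingers, y is the line along which they close (so a half turn about z gives the same grasp; the last joint's range is limited). The gripper opens to 85 mm and grips with 20 to 120 N. Pads are 22 mm wide; open, the fingers measure 114 mm over their backs; the gripper's body (76 mm by 85 mm) begins 54 mm behind the grasp point. The pads swing forward as they close: fully open they stand 13 mm farther back than shut.
Start: joints at [-1.454, 0.053, 1.613, -0, 1.476, -0.119], TCP at [0.146, -0.608, 0.231] pointing down, gripper open.
Joint ranges: [-3.01, 3.01], [-1.01, 2.22], [0.06, 2.58], [-1.02, 4.17], [0.09, 2.62], [-3.14, 3.14]. Speed limits (rad/s): [2.57, 2.57, 3.14, 3.14, 3.14, 3.14].

## Interface

Orientations are given as a unit quaternion [w, x, y, z].
In Python, from plant import manip gives the robot as it stands.
- The arm moves only by the shell command python3 -m crank 'ROWS' [OPENING]. ROWS is JSON, a list of rows, each an object of numbers: "x", "y", "z": the shift along the tool's x, y, z in cm; "turn": the turn about the tool's z in rad. In form: [{"x": .., "y": .., "z": .., "turn": ..}, ...]. A call has 1 to 5 rows; each row shifts and turns the commanded pose from where the row before left it, along the tool's axes as they then stand; what a row does not reach is not made up. A row lasts 1/10 s, in which the tool goes at most 50 mm and 8.59 degrees, less where a joint would pass 70% of its speed; a pose out of reach is approached as far as the arm can. A call with a gripper value outside its range is refused whole. OPENING is the opening in per cent of the stroke, from 0 (shut) to 100 (fully open), set as the call begins (- or left out, the last holds). The fingers move at their own pace and stop on an object; the grip force is fixed at half the most. Time passes only in rows, so rows that do not move let the fingers close. It gives the time, the measured TCP pose, the force, the opening and the grip force at its end, in the units of the state.
- manip.state(): the state, without advancing time (a new reading comes with each control period).
- manip.grab_frame(name): name is "scene" or "top" or "wrist"; returns (picture, depth): 384x512x3 uint8, red, green, blue; 384x512 float32, m along the optical axis (not along the pixel's ray), 0 where there is no reading.
- manip.camera_model(name): a dict with "mtx" (3x3 intrinsics, pixels), "world_to_cam" (4x4, takes a point from world to camera coordinates). Camera axes: x right, y down, z forward; pixel columns grow to the right and rows downward; lengths in m; the calibration is good to about 2 mm. A picture is of the moment at which its call begins: read the wrist's pose just before it. camera_model takes no time and is no camera call; for the wrist camera it gives the pose at the moment of the call.
- manip.job_done(): hands the job in; it is judged then, once.
The state is a dict: "time": time; "joint_pos": joint angles; "joint_vel": joint speeds; "joint_efforts": joint torques, N m; "tool_pos": TCP position; "tool_rot": TCP orientation; "contact_force": force on the tool from outside, world axes, zero at the start; "ft_torque": the same for the moment, N m; "gripper_width": opening from 0.0 (shut) to 1.0 (fully open); "grasp_force": force on a finger pad.
Only numpy, scipy, OpenCV 4.12 (cv2) and the standard library are available. Lean on these libraries where they do the work, as an engineer would, in place of code of your own. Each camera call takes 0.05 s, during which the arm holds its last target. There are 200 camera calls.

## Task

Roll the bench store's tambour shutter all the way up, lay the brass padlock flat and gently in the middle of the black rubber mat inside, then let go of it and roll the shutter fully shut again. Leave the steel padlock where it is.

Things in the scene. Friction and masses are not known exactly. Their poses are not given: they have to be found in the camera images.
- hood (a point): top of the front edge of the grey hood of a roll-top bench store fixed on the worktop, mid-width, 184 mm up. Axes are the store's: x from its front to its back (away from the robot), y left, z up. Black rubber mat on the floor, hidden when shut: 110 x 110 mm, top 16 mm above the worktop, centre 33 mm before and 10 mm right of (-y) this point.
- tambour (a joint): how far the slatted shutter is rolled down: 0 = fully open stop, 1.40 rad = fully shut on the sill. It rolls round a level axis along the store's y, 23 mm in front of and 164 mm below the hood point; slats 145 to 153 mm from the axis, moving as one. It stays where left; takes 2 to 6 N at the pull. Open, its edge stands 13 mm before the axis, 165 mm up; behind that all is roofed.
- pull (a point): middle of the outer face of the orange block pull on the shutter's dark bottom rail, mid-width: 44 mm wide along the store's y, 16 mm along the track, standing out 33 mm from the slats; this point is 187 mm from the shutter's axis, 11 degrees above level in front of it when shut (56 mm above the worktop), 91 degrees round when open. Can be pinched across the 44 mm, or pushed.
- brass_padlock: brass padlock lying flat on the worktop, 64 x 40 x 14 mm, 0.11 to 0.22 kg. Origin: centre of its underside; the shackle points along its +x, z up. The brass body, 40 mm wide along y and 14 mm thick, spans x = -32 to +3 mm; grasp it there.
- steel_padlock: grey steel padlock lying flat, 72 x 50 x 14 mm, same axes; not wanted, leave it. Which of the two padlocks lies at which place varies.
- sill (a point): middle of the top of the store's front sill, 30 mm above the worktop, 16 mm deep, 173 mm in front of the hood point. Axes as the store's. The store's blue half-round cheeks are 14 mm thick, 300 mm apart; its floor is 12 mm up. The mat is reached with the tool leaning back towards the robot 20 to 45 degrees.

How it is judged:
By the outcome, as a careful person would: the job done as asked, in the order asked, and still so for the second after the job is handed in, with the robot touching nothing.
It also fails if it takes over 72 s, if anything falls off the work surface, if the arm or the gripper's body presses on something with over 40 N, if the wrist force passes 120 N, or if a joint passes its speed limit or range.

## Working session

There is one attempt and no reset: what is moved stays moved. The work goes in short steps, Python scripts to look and compute and a shell command to move; the robot and the scene stay as the last step left them, time stands still between calls to the robot, and variables do not carry over. Pictures are saved under pics/ and viewed, at most 10 in all, crops included, and the job is handed in when it is done.

```bash
ls; mkdir -p pics
cat > h.py <<'E'
from plant import manip
import numpy as np, cv2
def grab(n,save=None):
    m=manip.camera_model(n); p,d=manip.grab_frame(n)
    if save: cv2.imwrite('pics/'+save,cv2.cvtColor(p,cv2.COLOR_RGB2BGR))
    return p,d,np.array(m['mtx']),np.array(m['world_to_cam'])
def ray(K,T,uv):
    c=np.linalg.inv(T); d=c[:3,:3]@np.linalg.inv(K)@np.array([uv[0],uv[1],1.]); return c[:3,3],d
def onplane(K,T,uv,z):
    o,d=ray(K,T,uv); return o+d*(z-o[2])/d[2]
def cloud(d,K,T):
    v,u=np.mgrid[:d.shape[0],:d.shape[1]]
    P=np.stack([(u-K[0,2])/K[0,0]*d,(v-K[1,2])/K[1,1]*d,d],-1)
    c=np.linalg.inv(T); return P@c[:3,:3].T+c[:3,3]
E
python3 - <<'E'
from h import *
a=[grab(n) for n in('scene','top')]
im=np.vstack([a[0][0],a[1][0]])
cv2.imwrite('pics/a.png',cv2.cvtColor(cv2.resize(np.hstack([a[0][0],a[1][0]]),(800,300)),cv2.COLOR_RGB2BGR))
np.savez('a.npz',s=a[0][0],t=a[1][0],ds=a[0][1],dt=a[1][1])
s=manip.state();print(s,manip.grip_point_offset)
for x in a: print(np.linalg.inv(x[3]).round(3).tolist(), x[2][0])
E
python3 -m crank --help | head -30
```

```text
pics
{'time': 0.1, 'joint_pos': array([-1.45393935e+00,  5.33131663e-02,  1.61414399e+00,  1.07078496e-05,
        1.47601341e+00, -1.18983343e-01]), 'joint_vel': array([ 3.77367198e-04, -2.45543476e-03, -2.62138567e-03, -1.27006813e-03,
        1.25289029e-03,  1.43530154e-05]), 'joint_efforts': array([ 9.31578252e-04, -3.94905674e+01, -3.71365142e+01, -8.39213499e-05,
        3.92286340e-03,  9.77058988e-06]), 'tool_pos': array([ 0.1459851 , -0.6071341 ,  0.23017971]), 'tool_rot': array([-9.38952191e-04,  9.93055093e-01,  1.17646509e-01,  6.32769435e-06]), 'contact_force': array([-0.25357466, -0.24804996,  0.52458232]), 'ft_torque': array([0.04033219, 0.01782976, 0.0622399 ]), 'grasp_force': 0.0, 'gripper_width': 1.0007814604227272} 0.0187
[[-0.769, -0.474, 0.429, 0.177], [-0.639, 0.553, -0.535, 0.55], [0.016, -0.686, -0.728, 0.813], [0.0, 0.0, 0.0, 1.0]] [398.36755796   0.         253.31452825]
[[-0.015, -0.998, 0.064, 0.5], [-1.0, 0.016, 0.01, 0.064], [-0.011, -0.064, -0.998, 1.346], [0.0, 0.0, 0.0, 1.0]] [492.18654135   0.         253.49712119]invalid input: not JSON, or not a number
```

View pics/a.png

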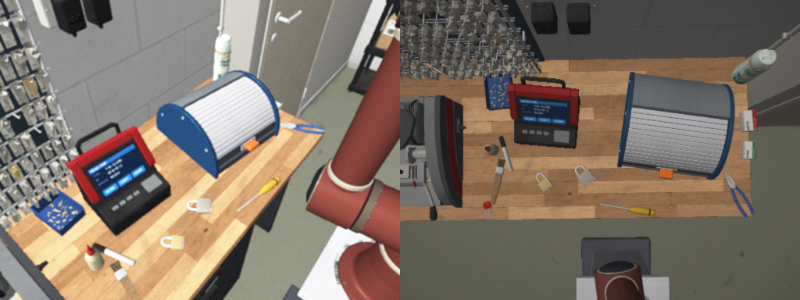

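```bash
cat > m.py <<'E'
from h import *
z=np.load('a.npz')
for n,k in(('top','t'),('scene','s')):
    m=manip.camera_model(n);K,T=np.array(m['mtx']),np.array(m['world_to_cam'])
    im=z[k];d=z['d'+k];P=cloud(d,K,T);hsv=cv2.cvtColor(im,cv2.COLOR_RGB2HSV);H,S,V=[hsv[...,i].astype(int) for i in range(3)]
    inw=(P[...,0]>.3)&(P[...,0]<1.1)&(P[...,1]<.4)&(P[...,1]>-.6)&(d>0)
    blue=(H>98)&(H<118)&(S>150)&(V>50)&inw&(P[...,1]<-.0)
    org=(H>5)&(H<16)&(S>190)&(V>150)&inw&(P[...,1]<-.05)
    print(n)
    for nm,mk in(('blue',blue),('org',org)):
        N,L,st,c=cv2.connectedComponentsWithStats(mk.astype(np.uint8))
        for i in range(1,N):
            if st[i,4]>25:
                Q=P[L==i]; print(nm,st[i],c[i].round(1),'min',Q.min(0).round(3),'max',Q.max(0).round(3),'med',np.median(Q,0).round(3))
    # things lying 8-20 mm high: padlocks
    lo=(P[...,2]>.006)&(P[...,2]<.022)&inw
    N,L,st,c=cv2.connectedComponentsWithStats(lo.astype(np.uint8))
    for i in range(1,N):
        if 150<st[i,4]<3000:
            Q=P[L==i]; print('low',st[i],c[i].round(1),np.median(Q,0).round(3),'rgb',np.median(im[L==i],0))
    if k=='t':
        top=(P[...,2]>.172)&(P[...,2]<.20)&(P[...,1]<-.03)&(P[...,1]>-.5)&inw&(S<80)
        N,L,st,c=cv2.connectedComponentsWithStats(top.astype(np.uint8))
        i=1+st[1:,4].argmax();Q=P[L==i];print('hood',st[i],Q.min(0).round(3),Q.max(0).round(3),cv2.minAreaRect((Q[:,:2]*1000).astype(np.float32)))
        cv2.imwrite('pics/b.png',cv2.cvtColor(np.hstack([cv2.resize(im[70:250,270:450],(400,400)),cv2.resize(im[190:260,160:260],(400,280))[:,:] if 0 else cv2.copyMakeBorder(cv2.resize(im[190:260,160:260],(400,280)),0,120,0,0,0)]),cv2.COLOR_RGB2BGR))
E
python3 m.py
```

```text
top
blue [289  93  10  50 202] [294.4 118.5] min [ 0.693 -0.04   0.097] max [ 0.835 -0.013  0.19 ] med [ 0.754 -0.026  0.17 ]
blue [418 110   9  58 154] [423.8 139.4] min [ 0.629 -0.35   0.103] max [ 0.784 -0.321  0.191] med [ 0.695 -0.336  0.177]
blue [284 150   8  34 115] [287.5 167.7] min [ 0.598 -0.015  0.108] max [ 0.681 -0.001  0.189] med [ 0.633 -0.008  0.172]
blue [405 174  19  46 159] [415.1 195.7] min [ 0.507 -0.326  0.107] max [ 0.614 -0.302  0.188] med [ 0.564 -0.313  0.164]
blue [424 242  19  35  65] [431.6 258.7] min [ 0.354 -0.424  0.005] max [ 0.445 -0.379  0.018] med [ 0.4   -0.396  0.012]
blue [438 248  14  24  48] [444.9 259.5] min [ 0.367 -0.448  0.003] max [ 0.429 -0.417  0.017] med [ 0.398 -0.433  0.011]
org [332 216  17  13 173] [340.2 222. ] min [ 0.487 -0.168  0.056] max [ 0.518 -0.125  0.072] med [ 0.502 -0.147  0.064]
low [246  69 205   6 373] [345.6  71.8] [ 0.915 -0.181  0.014] rgb [70. 68. 67.]
low [135 186  10  34 151] [138.5 205.8] [0.554 0.39  0.016] rgb [131. 129. 123.]
low [222 212  28  27 358] [236.2 225.6] [0.496 0.126 0.014] rgb [143. 137. 128.]

[... 928 characters left out ...]
23  0.067] med [ 0.495 -0.146  0.063]
low [211  91  63  43 230] [243.4 112.5] [ 0.915 -0.306  0.015] rgb [138. 139. 138.]
low [200 159  80  69 302] [240.3 195.4] [ 0.669 -0.008  0.014] rgb [ 42.  82. 132.]
low [359 158  56  14 318] [388.3 163.2] [ 0.422 -0.398  0.01 ] rgb [105.5 132.5 209. ]
low [304 229  56  42 213] [333.1 248.3] [ 0.383 -0.027  0.017] rgb [216. 192.  91.]
low [142 248  78  55 264] [181.4 276.1] [0.606 0.271 0.015] rgb [69. 51. 41.]
low [240 253  31  21 426] [257.8 262.5] [0.495 0.129 0.014] rgb [226. 221. 209.]
low [206 301  31  19 386] [224.  309.7] [0.474 0.269 0.014] rgb [244. 231. 176.]
low [139 318  35  23 224] [159.4 330.5] [0.544 0.391 0.016] rgb [242.  240.  238.5]
```

View pics/b.png

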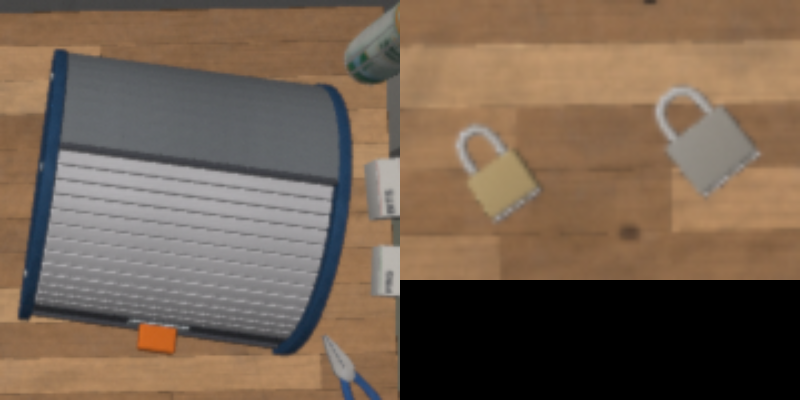

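Run:
```python
from h import *
m=manip.camera_model('top');K,T=np.array(m['mtx']),np.array(m['world_to_cam'])
a,b=[onplane(K,T,p,.184) for p in((297,137.5),(420.7,152.4))]
print('hood edge',a,b,(a+b)/2,'yaw',np.degrees(np.arctan2((a-b)[1],(a-b)[0]))-90,np.linalg.norm(a-b))
s,t=[onplane(K,T,p,.012) for p in((179.5,222.5),(189,241.2))]
print('brass',s,t,(s+t)/2,np.linalg.norm(s-t),np.degrees(np.arctan2((s-t)[1],(s-t)[0])))
z=np.load('a.npz');P=cloud(z['dt'],K,T);hsv=cv2.cvtColor(z['t'],cv2.COLOR_RGB2HSV)
# brass body mask
w=(slice(215,250),slice(165,210));mk=(hsv[w][...,1]>70)&(P[w][...,2]>.008);r=cv2.minAreaRect((P[w][mk][:,:2]*1000).astype(np.float32));print(r,P[w][mk].mean(0))
Q=P.reshape(-1,3); Q=Q[(Q[:,1]<-.06)&(Q[:,1]>-.28)&(Q[:,0]>.5)&(Q[:,0]<.86)&(Q[:,2]>.08)]
# cylinder check: shutter pts; orange
print('scene orange', onplane(K,T,(340.2,222),.064))
st=manip.state();w,x,y,zz=st['tool_rot'];from scipy.spatial.transform import Rotation as R
Rt=R.from_quat([x,y,zz,w]).as_matrix();c=np.linalg.inv(np.array(manip.camera_model('wrist')['world_to_cam']))
print('wristcam in tool',Rt.T@(c[:3,3]-st['tool_pos']),Rt.T@c[:3,:3])
```

```text
hood edge [ 0.7045734  -0.02999319  0.184     ] [ 0.66388936 -0.32212757  0.184     ] [ 0.68423138 -0.17606038  0.184     ] yaw -7.928292988756368 0.2949537057502549
brass [0.50774433 0.27919542 0.012     ] [0.45688082 0.25375107 0.012     ] [0.48231258 0.26647325 0.012     ] 0.05687276655128718 26.576402183261735
((474.79345703125, 191.5884246826172), (247.7058868408203, 91.42073059082031), 83.15261840820312) [0.47581971 0.25688218 0.0614542 ]
scene orange [ 0.50236303 -0.14707371  0.064     ]
wristcam in tool [ 0.08357801  0.00052685 -0.14223612] [[ 2.87450192e-04 -9.46606098e-01 -3.22392327e-01]
 [ 9.99999825e-01  4.38647412e-04 -3.96337515e-04]
 [ 5.16592069e-04 -3.22392157e-01  9.46606059e-01]]
```

Run:
```python
from h import *
from scipy.optimize import minimize_scalar, least_squares
z=np.load('a.npz')
for k,n in(('t','top'),('s','scene')):
    m=manip.camera_model(n);K,T=np.array(m['mtx']),np.array(m['world_to_cam'])
    P=cloud(z['d'+k],K,T);h=cv2.cvtColor(z[k],cv2.COLOR_RGB2HSV)
    Q=P[(h[...,1]<60)&(P[...,1]<-.05)&(P[...,1]>-.29)&(P[...,0]>.5)&(P[...,0]<.62)&(P[...,2]>.1)&(P[...,2]<.172)]
    f=lambda p:np.hypot(Q[:,0]*np.cos(p[0])+Q[:,1]*np.sin(p[0])-p[1],Q[:,2]-.02)-p[2]
    r=least_squares(f,[-.16,.68,.153],loss='soft_l1',f_scale=.002); print(n,len(Q),'yaw',np.degrees(r.x[0]),'axis x\'',r.x[1],'r',r.x[2],np.std(r.fun))
    b=(h[...,0]>98)&(h[...,0]<118)&(h[...,1]>150)&(P[...,2]>.09)&(P[...,0]>.45)&(P[...,0]<.9)
    for lo,hi in((-.05,.02),(-.37,-.29)):
        B=P[b&(P[...,1]>lo)&(P[...,1]<hi)][:,:2].astype(np.float32)
        v=cv2.fitLine(B,cv2.DIST_HUBER,0,.01,.01).ravel();print(np.degrees(np.arctan(v[1]/v[0])), 'y at x=.65',v[3]+(.65-v[2])*v[1]/v[0])
```

```text
top 3597 yaw -8.753412458658051 axis x' 0.6860373139747387 r 0.1539971014370215 0.0020204822697462974
-8.9263935 y at x=.65 -0.009644419
-9.565669 y at x=.65 -0.32751182
scene 2957 yaw -8.705596744190164 axis x' 0.6866169781082272 r 0.15411268632700015 0.0016049417870549559
-8.624455 y at x=.65 -0.0050698323
-9.064073 y at x=.65 -0.32419991
```

```bash
cat > st.py <<'E'
from h import *
from scipy.spatial.transform import Rotation as R
s=manip.state();p=s['tool_pos'];c,n=.9882,-.1530
w,x,y,z=s['tool_rot'];M=R.from_quat([x,y,z,w]).as_matrix()
print('t',round(s['time'],2),'store x,y,z',np.round([p[0]*c+p[1]*n,-p[0]*n+p[1]*c,p[2]],4),'world',p.round(4),'yaw',round(np.arctan2(M[1,0],M[0,0]),3),'lean',np.degrees(np.arctan2(M[:2,2],-M[2,2])).round(1),'F',np.round(s['contact_force'],1),'g',round(s['gripper_width'],2),round(s['grasp_force'],1))
E
T='[{"turn":-0.145},{"turn":-0.145},{"turn":-0.145},{"turn":-0.145},{"turn":-0.145}]'
python3 -m crank '[{"turn":-0.145},{"turn":-0.145},{"turn":-0.145},{"turn":-0.145},{"turn":-0.145}]' 100
python3 -m crank '[{"turn":-0.145},{"turn":-0.145},{"turn":-0.145},{"turn":-0.145},{"turn":-0.145}]' >/dev/null
python3 -m crank '[{"turn":-0.145},{"turn":-0.145},{"turn":-0.145},{"turn":-0.145},{"turn":-0.145}]' >/dev/null
python3 -m crank '[{"turn":-0.145},{"turn":-0.145},{"turn":-0.145},{"turn":-0.142},{}]' >/dev/null
python3 st.py
```

```text
t 0.1 store x,y,z [ 0.2372 -0.5776  0.2302] world [ 0.146  -0.6071  0.2302] yaw 0.236 lean [-0.   0.1] F [-0.3 -0.2  0.5] g 1.0 0.0schema error: expected keys x, y, z, turn
schema error: expected keys x, y, z, turn
schema error: expected keys x, y, z, turn
schema error: expected keys x, y, z, turn
```

```bash
python3 -m crank '[{"x":0,"y":0,"z":0,"turn":-0.145},{"x":0,"y":0,"z":0,"turn":-0.145},{"x":0,"y":0,"z":0,"turn":-0.145},{"x":0,"y":0,"z":0,"turn":-0.145},{"x":0,"y":0,"z":0,"turn":-0.145}]' 100
python3 -m crank '[{"x":0,"y":0,"z":0,"turn":-0.145},{"x":0,"y":0,"z":0,"turn":-0.145},{"x":0,"y":0,"z":0,"turn":-0.145},{"x":0,"y":0,"z":0,"turn":-0.145},{"x":0,"y":0,"z":0,"turn":-0.145}]' >/dev/null
python3 -m crank '[{"x":0,"y":0,"z":0,"turn":-0.145},{"x":0,"y":0,"z":0,"turn":-0.145},{"x":0,"y":0,"z":0,"turn":-0.145},{"x":0,"y":0,"z":0,"turn":-0.145},{"x":0,"y":0,"z":0,"turn":-0.145}]' >/dev/null
python3 -m crank '[{"x":0,"y":0,"z":0,"turn":-0.145},{"x":0,"y":0,"z":0,"turn":-0.145},{"x":0,"y":0,"z":0,"turn":-0.145},{"x":0,"y":0,"z":0,"turn":-0.142}]' >/dev/null
python3 st.py
python3 -m crank '[{"x":-2,"y":4,"z":0,"turn":0},{"x":-2,"y":4,"z":0,"turn":0},{"x":-2,"y":4,"z":0,"turn":0},{"x":-2,"y":4,"z":0,"turn":0},{"x":-2,"y":4,"z":0,"turn":0}]' >/dev/null
python3 -m crank '[{"x":-2,"y":4,"z":0,"turn":0},{"x":-2,"y":4,"z":0,"turn":0},{"x":-2,"y":4,"z":0,"turn":0},{"x":-2,"y":4,"z":0,"turn":0},{"x":-2,"y":4,"z":0,"turn":0}]' >/dev/null
python3 st.py
```

```text
time: 0.6
tool_pos: [0.146, -0.6073, 0.2305]
tool_rot: [-0.001, 0.885, 0.465, 0.0]
contact_force: [-0.5, 0.5, -0.5]
gripper_width: 1.003
grasp_force: 0.0
t 2.0 store x,y,z [ 0.2372 -0.5778  0.2306] world [ 0.146  -0.6073  0.2306] yaw 2.994 lean [-0.   0.1] F [-0.6  0.5  0. ] g 1.0 0.0
t 3.0 store x,y,z [ 0.4376 -0.1763  0.2309] world [ 0.4054 -0.2412  0.2309] yaw 2.988 lean [-0.  0.] F [ 0.8 -0.9  0.5] g 1.0 0.0
```

```bash
python3 -m crank '[{"x":-2,"y":3.6,"z":0,"turn":0},{"x":-2,"y":3.6,"z":0,"turn":0},{"x":-2,"y":3.6,"z":2,"turn":0},{"x":-1,"y":0,"z":3,"turn":0},{"x":0,"y":0,"z":0,"turn":0}]' >/dev/null
python3 st.py
python3 - <<'E'
from h import *
p,d,K,T=grab('wrist','c.png')
P=cloud(d,K,T);h=cv2.cvtColor(p,cv2.COLOR_RGB2HSV)
mk=(h[...,0]>5)&(h[...,0]<16)&(h[...,1]>190)&(h[...,2]>150)&(d>0)
N,L,st,c=cv2.connectedComponentsWithStats(mk.astype(np.uint8));i=1+st[1:,4].argmax();Q=P[L==i]
print(st[i],c[i])
S=np.c_[Q[:,0]*.9882-Q[:,1]*.153,Q[:,0]*.153+Q[:,1]*.9882,Q[:,2]]
print(np.percentile(S,[2,50,98],axis=0).round(4)); hi=S[S[:,2]>np.percentile(S[:,2],60)];print(np.percentile(hi,[2,50,98],axis=0).round(4))
E
```

```text
t 3.5 store x,y,z [ 0.5051 -0.0683  0.1763] world [ 0.4887 -0.1448  0.1763] yaw 2.99 lean [-0.5  0.2] F [-1.2 -0.2 -0.3] g 1.0 0.0
[ 232  183   52   36 1707] [256.76215583 200.37082601]
[[ 0.5037 -0.0898  0.0552]
 [ 0.5161 -0.0701  0.0615]
 [ 0.5337 -0.0494  0.0645]]
[[ 0.5055 -0.0891  0.0621]
 [ 0.5114 -0.07    0.0632]
 [ 0.5206 -0.0514  0.0647]]
```

View pics/c.png

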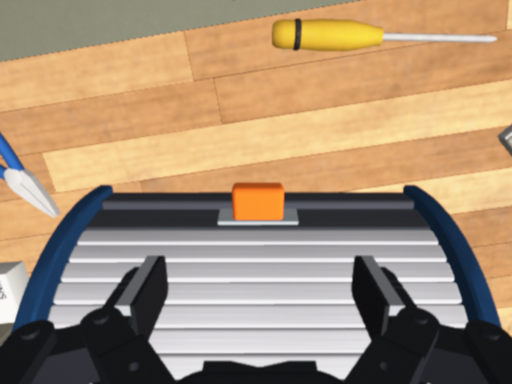

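```bash
python3 -m crank '[{"x":-0.5,"y":-0.1,"z":4,"turn":0},{"x":0,"y":0,"z":4,"turn":0},{"x":0,"y":0,"z":3,"turn":0},{"x":0,"y":0,"z":2,"turn":0},{"x":0,"y":0,"z":1.1,"turn":0}]' >/dev/null
python3 st.py
python3 -m crank '[{"x":0,"y":0,"z":0,"turn":0},{"x":0,"y":0,"z":0,"turn":0},{"x":0,"y":0,"z":0,"turn":0},{"x":0,"y":0,"z":0,"turn":0},{"x":0,"y":0,"z":0,"turn":0}]' 20 >/dev/null
python3 st.py
python3 -m crank '[{"x":0,"y":0,"z":0,"turn":0},{"x":0,"y":0,"z":0,"turn":0},{"x":0,"y":0,"z":0,"turn":0}]' >/dev/null
python3 st.py
```

```text
t 4.05 store x,y,z [ 0.5115 -0.072   0.0396] world [ 0.4945 -0.1494  0.0396] yaw 2.986 lean [-0.1  0. ] F [0.9 0.1 1.4] g 1.0 0.0
t 4.55 store x,y,z [ 0.5134 -0.0696  0.0421] world [ 0.4968 -0.1474  0.0421] yaw 2.987 lean [0.2 0.2] F [0.9 6.8 1.1] g 0.5 66.4
t 4.85 store x,y,z [ 0.5134 -0.0696  0.0421] world [ 0.4968 -0.1474  0.0421] yaw 2.987 lean [0.2 0.2] F [0.3 7.3 1.9] g 0.5 66.4
```

```bash
python3 -m crank '[{"x":0,"y":0,"z":0,"turn":0},{"x":0,"y":0,"z":0.5,"turn":0},{"x":0,"y":0.1,"z":0.5,"turn":0},{"x":0,"y":0,"z":0.1,"turn":0},{"x":0,"y":0,"z":0,"turn":0}]' 70 >/dev/null
python3 st.py
python3 -m crank '[{"x":0,"y":0,"z":0,"turn":0},{"x":0,"y":0,"z":0,"turn":0},{"x":0,"y":0,"z":0,"turn":0},{"x":0,"y":0,"z":0,"turn":0},{"x":0,"y":0,"z":0,"turn":0}]' 20 >/dev/null
python3 st.py
```

```text
t 5.35 store x,y,z [ 0.512  -0.0703  0.0288] world [ 0.4952 -0.1478  0.0288] yaw 2.988 lean [-0.1  0. ] F [-0.5  0.7 -0.4] g 0.7 0.0
t 5.85 store x,y,z [ 0.5122 -0.0696  0.0292] world [ 0.4956 -0.1472  0.0292] yaw 2.988 lean [-0.   0.1] F [ 0.3  5.4 -0.3] g 0.51 61.4
```

Run:
```python
import numpy as np
for r,a,b,n in((17.67,10.5,30,4),(18.3,30,92,12)):
    t=np.radians(np.linspace(a,b,n+1));x=r*np.cos(t);z=-r*np.sin(t)
    print(np.c_[np.diff(x),np.diff(z)].round(2).tolist())
```

```text
[[-0.34, -1.46], [-0.46, -1.43], [-0.58, -1.39], [-0.7, -1.33]]
[[-0.89, -1.39], [-1.01, -1.3], [-1.12, -1.21], [-1.23, -1.1], [-1.32, -0.99], [-1.41, -0.86], [-1.48, -0.73], [-1.54, -0.6], [-1.59, -0.46], [-1.62, -0.31], [-1.64, -0.17], [-1.65, -0.02]]
```

```bash
python3 -m crank '[{"x":-0.34,"y":0,"z":-1.46,"turn":0},{"x":-0.46,"y":0,"z":-1.43,"turn":0},{"x":-0.58,"y":0,"z":-1.39,"turn":0},{"x":-0.7,"y":0,"z":-1.33,"turn":0},{"x":0,"y":0,"z":0,"turn":0}]'
python3 st.py
python3 - <<'E'
from h import *
p,d,K,T=grab('wrist')
P=cloud(d,K,T);h=cv2.cvtColor(p,cv2.COLOR_RGB2HSV)
mk=(h[...,0]>5)&(h[...,0]<16)&(h[...,1]>190)&(h[...,2]>150)&(d>0)
Q=P[mk]
S=np.c_[Q[:,0]*.9882-Q[:,1]*.153,Q[:,0]*.153+Q[:,1]*.9882,Q[:,2]]
print(len(S),np.percentile(S,[2,50,98],axis=0).round(4))
r=np.hypot(.686-S[:,0],S[:,2]-.02);a=np.degrees(np.arctan2(S[:,2]-.02,.686-S[:,0]));print(np.percentile(r,[2,50,98]),np.percentile(a,[2,50,98]))
E
```

```text
time: 6.35
tool_pos: [0.5163, -0.1503, 0.087]
tool_rot: [-0.001, 0.077, 0.997, 0.001]
contact_force: [-2.6, 6.9, -0.4]
gripper_width: 0.502
grasp_force: 63.0
t 6.35 store x,y,z [ 0.5332 -0.0696  0.087 ] world [ 0.5163 -0.1503  0.087 ] yaw 2.988 lean [-0.1  0.1] F [-2.6  6.9 -0.4] g 0.5 63.0
5331 [[ 0.5243 -0.0896  0.1075]
 [ 0.5304 -0.07    0.1156]
 [ 0.5543 -0.0498  0.1204]]
[0.15811812 0.18427358 0.18645269] [29.23185913 32.57714052 33.64721377]
```

```bash
python3 -m crank '[{"x":0,"y":0,"z":0,"turn":0},{"x":0,"y":0,"z":0,"turn":0},{"x":0.5,"y":0,"z":-0.3,"turn":0},{"x":0,"y":0,"z":0,"turn":0}]' 70 >/dev/null
python3 -m crank '[{"x":0,"y":0,"z":0,"turn":0},{"x":0,"y":0,"z":0,"turn":0},{"x":0,"y":0,"z":0,"turn":0},{"x":0,"y":0,"z":0,"turn":0}]' 20 >/dev/null
python3 st.py
python3 -m crank '[{"x":-0.89,"y":0,"z":-1.39,"turn":0},{"x":-1.01,"y":0,"z":-1.30,"turn":0},{"x":-1.12,"y":0,"z":-1.21,"turn":0},{"x":-1.23,"y":0,"z":-1.10,"turn":0}]' >/dev/null
python3 st.py
python3 -m crank '[{"x":-1.32,"y":0,"z":-0.99,"turn":0},{"x":-1.41,"y":0,"z":-0.86,"turn":0},{"x":-1.48,"y":0,"z":-0.73,"turn":0},{"x":-1.54,"y":0,"z":-0.6,"turn":0}]' >/dev/null
python3 st.py
```

```text
t 7.2 store x,y,z [ 0.528  -0.0696  0.0887] world [ 0.5111 -0.1495  0.0887] yaw 2.988 lean [-0.   0.1] F [-2.9  4.8  4.6] g 0.5 60.7
t 7.6 store x,y,z [ 0.5688 -0.0695  0.137 ] world [ 0.5515 -0.1557  0.137 ] yaw 2.988 lean [-0.4  0.2] F [-2.4  3.9 -6.6] g 0.5 62.0
t 8.0 store x,y,z [ 0.6268 -0.0694  0.1692] world [ 0.6089 -0.1645  0.1692] yaw 2.988 lean [-0.4  0.2] F [-3.2  3.3 -4. ] g 0.5 61.8
```

```bash
python3 -m crank '[{"x":-1.59,"y":0,"z":-0.46,"turn":0},{"x":-1.62,"y":0,"z":-0.31,"turn":0},{"x":-1.64,"y":0,"z":-0.17,"turn":0}]' >/dev/null
python3 st.py
python3 -m crank '[{"x":-0.8,"y":0,"z":0,"turn":0},{"x":-0.4,"y":0,"z":0,"turn":0},{"x":0,"y":0,"z":0,"turn":0}]' >/dev/null
python3 st.py
python3 - <<'E'
from h import *
a=grab('scene','d.png')
p,d,K,T=grab('wrist')
P=cloud(d,K,T);h=cv2.cvtColor(p,cv2.COLOR_RGB2HSV)
mk=(h[...,0]>5)&(h[...,0]<16)&(h[...,1]>190)&(h[...,2]>150)&(d>0)
Q=P[mk]
S=np.c_[Q[:,0]*.9882-Q[:,1]*.153,Q[:,0]*.153+Q[:,1]*.9882,Q[:,2]]
print(len(S),np.percentile(S,[2,50,98],axis=0).round(4))
E
```

```text
t 8.3 store x,y,z [ 0.6757 -0.0692  0.1788] world [ 0.6572 -0.1718  0.1788] yaw 2.988 lean [-0.3  0.2] F [-3.8  4.4 -2.5] g 0.5 61.9
t 8.6 store x,y,z [ 0.6887 -0.0692  0.1791] world [ 0.67   -0.1738  0.1791] yaw 2.988 lean [-0.1  0.1] F [-0.6  5.6 -1.7] g 0.5 61.8
2980 [[ 0.6771 -0.0899  0.1787]
 [ 0.6779 -0.0701  0.1947]
 [ 0.6852 -0.049   0.2046]]
```

View pics/d.png

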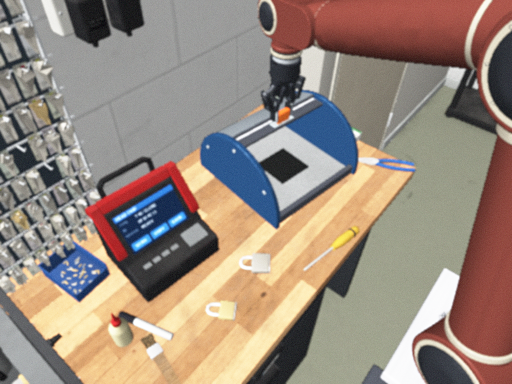

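```bash
python3 -m crank '[{"x":-0.4,"y":0,"z":0,"turn":0},{"x":0,"y":0,"z":0,"turn":0}]' >/dev/null
python3 st.py
python3 -m crank '[{"x":-0.4,"y":0,"z":0,"turn":0},{"x":0,"y":0,"z":0,"turn":0}]' >/dev/null
python3 st.py
```

```text
t 8.9 store x,y,z [ 0.6919 -0.0692  0.179 ] world [ 0.6732 -0.1743  0.179 ] yaw 2.989 lean [-0.2  0.1] F [-1.5  5.9 -1.5] g 0.5 61.9
t 9.1 store x,y,z [ 0.6933 -0.0692  0.1789] world [ 0.6745 -0.1745  0.1789] yaw 2.989 lean [-0.6  0.2] F [-12.5   8.    3. ] g 0.5 62.2
```

```bash
python3 -m crank '[{"x":0.1,"y":0,"z":0,"turn":0},{"x":0,"y":0,"z":0,"turn":0},{"x":0,"y":0,"z":0,"turn":0},{"x":0,"y":0,"z":-3,"turn":0},{"x":0,"y":0,"z":-4,"turn":0}]' 100 >/dev/null
python3 -m crank '[{"x":4,"y":2.5,"z":0,"turn":0},{"x":4,"y":2.5,"z":0,"turn":0},{"x":4,"y":2.5,"z":0,"turn":0},{"x":4,"y":2.5,"z":0,"turn":0},{"x":4,"y":2.5,"z":0,"turn":0}]' >/dev/null
python3 -m crank '[{"x":1.5,"y":4.5,"z":0,"turn":0},{"x":1.5,"y":4.5,"z":0,"turn":0},{"x":1.5,"y":4.5,"z":0,"turn":0},{"x":1.5,"y":4.5,"z":0,"turn":0},{"x":1.5,"y":4.5,"z":0,"turn":0}]' >/dev/null
python3 -m crank '[{"x":0,"y":4,"z":0,"turn":-0.145},{"x":0,"y":0,"z":0,"turn":-0.145},{"x":0,"y":0,"z":0,"turn":-0.145},{"x":0,"y":0,"z":4,"turn":-0.145},{"x":0,"y":0,"z":4,"turn":-0.038}]' >/dev/null
python3 st.py
cat > pl.py <<'E'
from h import *
import sys
p,d,K,T=grab('wrist',sys.argv[1])
P=cloud(d,K,T);h=cv2.cvtColor(p,cv2.COLOR_RGB2HSV)
g=P[(P[...,2]>.006)&(P[...,2]<.02)&(abs(P[...,0]-.482)<.06)&(abs(P[...,1]-.266)<.06)][:,:2]
mk=(P[...,2]>.004)&(P[...,2]<.02)&(abs(P[...,0]-.482)<.06)&(abs(P[...,1]-.266)<.06)&(d>0)
N,L,st,c=cv2.connectedComponentsWithStats(mk.astype(np.uint8));i=1+st[1:,4].argmax()
r=cv2.minAreaRect((P[L==i][:,:2]*1000).astype(np.float32));print(r,'rgb',np.median(p[L==i],0),'h',np.median(P[L==i][:,2]))
E
python3 pl.py e.png
```

```text
t 11.1 store x,y,z [0.4227 0.3208 0.1715] world [0.4668 0.2523 0.1715] yaw -2.674 lean [0.4 0.1] F [ 0.2  0.4 -0. ] g 1.0 0.0
((482.83984375, 270.8880920410156), (63.98931121826172, 39.919044494628906), 34.148555755615234) rgb [236. 215. 153.] h 0.012957949536655189
```

View pics/e.png

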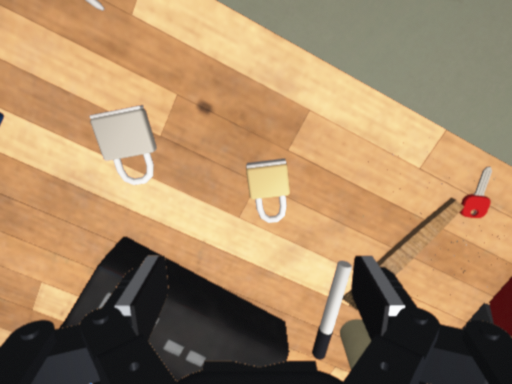

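```bash
python3 -m crank '[{"x":0,"y":0,"z":0,"turn":-0.128},{"x":0,"y":0.64,"z":4,"turn":0},{"x":0,"y":0,"z":4,"turn":0},{"x":0,"y":0,"z":4,"turn":0},{"x":0,"y":0,"z":2,"turn":0}]' >/dev/null
python3 st.py
python3 -m crank '[{"x":0,"y":0,"z":1,"turn":0},{"x":0,"y":0,"z":1,"turn":0},{"x":0,"y":0,"z":0.4,"turn":0},{"x":0,"y":0,"z":0,"turn":0}]' >/dev/null
python3 st.py
```

```text
t 11.65 store x,y,z [0.4153 0.3235 0.0272] world [0.4599 0.2562 0.0272] yaw -2.55 lean [-0.2 -0.1] F [-0.2 -0.6  0.1] g 1.0 0.0
t 12.05 store x,y,z [0.4171 0.3248 0.0064] world [0.4619 0.2572 0.0064] yaw -2.55 lean [0.1 0. ] F [ 0.1 -0.  -0.5] g 1.0 0.0
```

```bash
python3 -m crank '[{"x":0,"y":0,"z":0.3,"turn":0},{"x":0,"y":0,"z":0,"turn":0},{"x":0,"y":0,"z":0,"turn":0},{"x":0,"y":0,"z":0,"turn":0},{"x":0,"y":0,"z":0,"turn":0}]' 10 >/dev/null
python3 -m crank '[{"x":0,"y":0,"z":0,"turn":0},{"x":0,"y":0,"z":0,"turn":0}]' >/dev/null
python3 st.py
python3 -m crank '[{"x":0,"y":0,"z":-1,"turn":0},{"x":0,"y":0,"z":-2,"turn":0},{"x":0,"y":0,"z":-4,"turn":0},{"x":0,"y":0,"z":-4,"turn":0},{"x":0,"y":0,"z":0,"turn":0}]' >/dev/null
python3 st.py
python3 pl.py f.png
python3 - <<'E'
from h import *
p,d,K,T=grab('wrist');P=cloud(d,K,T)
h=cv2.cvtColor(p,cv2.COLOR_RGB2HSV)
cv2.imwrite('pics/f.png',cv2.cvtColor(p,cv2.COLOR_RGB2BGR))
E
```

```text
t 12.75 store x,y,z [0.4171 0.3249 0.0035] world [0.4619 0.2572 0.0035] yaw -2.549 lean [0.1 0. ] F [-0.2  0.1  5.6] g 0.44 60.9
t 13.25 store x,y,z [0.4198 0.3265 0.1194] world [0.4649 0.2585 0.1194] yaw -2.549 lean [0.6 0.2] F [ 0.8  0.5 -0.1] g 0.44 60.6Traceback (most recent call last):
  File "pl.py", line 7, in <module>
    N,L,st,c=cv2.connectedComponentsWithStats(mk.astype(np.uint8));i=1+st[1:,4].argmax()
                                                                       ~~~~~~~~~~~~~~~^^
ValueError: attempt to get argmax of an empty sequence
```

View pics/f.png

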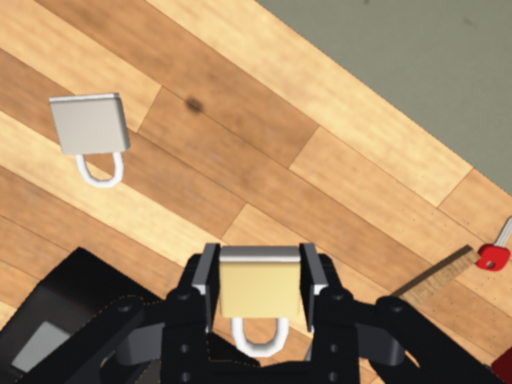

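```bash
python3 -m crank '[{"x":0,"y":0,"z":-3,"turn":0.1492},{"x":0,"y":0,"z":-3,"turn":0.1492},{"x":0,"y":0,"z":-3,"turn":0.1492},{"x":0,"y":0,"z":-3,"turn":0.1492},{"x":0,"y":0,"z":0,"turn":0.1492}]' >/dev/null
python3 -m crank '[{"x":-1,"y":-4.5,"z":0,"turn":0},{"x":-1,"y":-4.5,"z":0,"turn":0},{"x":-1,"y":-4.5,"z":0,"turn":0},{"x":-1,"y":-4.5,"z":0,"turn":0},{"x":-1,"y":-4.5,"z":0,"turn":0}]' >/dev/null
python3 -m crank '[{"x":-2,"y":-4.5,"z":0,"turn":0},{"x":-2,"y":-4.5,"z":0,"turn":0},{"x":-2,"y":-4.5,"z":0,"turn":0},{"x":-2,"y":-4.5,"z":0,"turn":0},{"x":0,"y":0,"z":0,"turn":0}]' >/dev/null
python3 st.py
python3 - <<'E'
from h import *
p,d,K,T=grab('top');P=cloud(d,K,T);np.savez('g.npz',p=p,d=d)
S=np.stack([P[...,0]*.9882-P[...,1]*.153,P[...,0]*.153+P[...,1]*.9882,P[...,2]],-1)
mk=(p.max(-1)<45)&(abs(S[...,2]-.016)<.008)&(S[...,0]>.55)&(S[...,0]<.70)&(S[...,1]>-.2)&(S[...,1]<.05)
Q=S[mk];print(len(Q),np.percentile(Q,[1,50,99],axis=0).round(4))
p,d,K,T=grab('scene','g.png');P=cloud(d,K,T)
S=np.stack([P[...,0]*.9882-P[...,1]*.153,P[...,0]*.153+P[...,1]*.9882,P[...,2]],-1)
mk=(p.max(-1)<60)&(abs(S[...,2]-.016)<.008)&(S[...,0]>.55)&(S[...,0]<.75)&(S[...,1]>-.2)&(S[...,1]<.05)
Q=S[mk];print(len(Q),np.percentile(Q,[1,50,99],axis=0).round(4))
E
```

```text
t 14.85 store x,y,z [ 0.5462 -0.0851  0.2293] world [ 0.5268 -0.1677  0.2293] yaw 2.982 lean [-0.3  0. ] F [ 0.3  0.7 -1. ] g 0.45 61.0
1019 [[ 0.624  -0.1299  0.0107]
 [ 0.6611 -0.0781  0.0171]
 [ 0.6969 -0.0285  0.0227]]
804 [[ 0.6248 -0.1282  0.0135]
 [ 0.6733 -0.0764  0.0171]
 [ 0.725  -0.0271  0.0207]]
```

View pics/g.png

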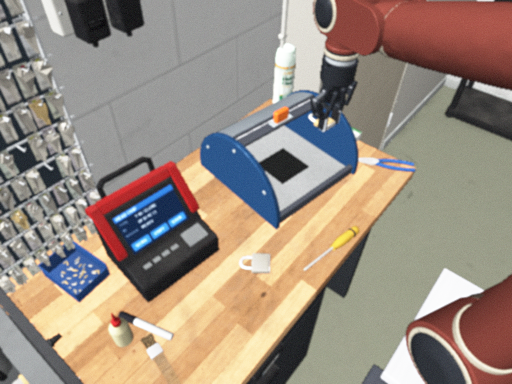

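```bash
python3 -m crank '[{"x":-1.7,"y":0.35,"z":0,"turn":-0.006},{"x":-1.7,"y":0.35,"z":0,"turn":0},{"x":0,"y":0,"z":4,"turn":0},{"x":0,"y":0,"z":4,"turn":0},{"x":0,"y":0,"z":4,"turn":0}]' >/dev/null
python3 -m crank '[{"x":0,"y":0,"z":4,"turn":0},{"x":0,"y":0,"z":2.5,"turn":0},{"x":0,"y":0,"z":1,"turn":0},{"x":0,"y":0,"z":0,"turn":0}]' >/dev/null
python3 st.py
python3 -m crank '[{"x":-1,"y":0,"z":0,"turn":0},{"x":-1,"y":0,"z":0,"turn":0},{"x":-1,"y":0,"z":0,"turn":0},{"x":-0.5,"y":0,"z":0,"turn":0},{"x":0,"y":0,"z":0,"turn":0}]' >/dev/null
python3 st.py
```

```text
t 15.85 store x,y,z [ 0.5782 -0.0718  0.0353] world [ 0.5604 -0.1595  0.0353] yaw 2.995 lean [-0.3  0.1] F [-0.3  0.6 -1.6] g 0.44 61.0
t 16.35 store x,y,z [ 0.6167 -0.0735  0.0385] world [ 0.5983 -0.167   0.0385] yaw 2.994 lean [ 0.1 -0. ] F [-1.1  0.6 -1.8] g 0.45 61.0
```

```bash
python3 -m crank '[{"x":-0.4,"y":-0.45,"z":0,"turn":0.006},{"x":-0.4,"y":0,"z":0,"turn":0},{"x":0,"y":0,"z":0,"turn":0}]' >/dev/null
python3 st.py
python3 -m crank '[{"x":0,"y":0,"z":0.6,"turn":0},{"x":0,"y":0,"z":0.5,"turn":0},{"x":0,"y":0,"z":0.4,"turn":0},{"x":0,"y":0,"z":0.2,"turn":0},{"x":0,"y":0,"z":0,"turn":0}]' >/dev/null
python3 st.py
```

```text
t 16.65 store x,y,z [ 0.6236 -0.078   0.0377] world [ 0.6044 -0.1725  0.0377] yaw 2.987 lean [ 0. -0.] F [-0.8  0.1 -0.8] g 0.45 61.0
t 17.15 store x,y,z [ 0.623  -0.0776  0.0201] world [ 0.6038 -0.172   0.0201] yaw 2.988 lean [-0.  0.] F [-0.5 -1.4 -0.8] g 0.45 61.0
```

```bash
python3 -m crank '[{"x":0,"y":0,"z":0.08,"turn":0},{"x":0,"y":0,"z":0,"turn":0}]' >/dev/null
python3 st.py
python3 -m crank '[{"x":0,"y":0,"z":0.08,"turn":0},{"x":0,"y":0,"z":0,"turn":0}]' >/dev/null
python3 st.py
```

```text
t 17.35 store x,y,z [ 0.6234 -0.0778  0.0198] world [ 0.6041 -0.1722  0.0198] yaw 2.988 lean [ 0. -0.] F [ 0.1 -0.8 -1.1] g 0.44 61.0
t 17.55 store x,y,z [ 0.6235 -0.0778  0.0196] world [ 0.6043 -0.1723  0.0196] yaw 2.988 lean [ 0. -0.] F [-1.6  0.7  1.8] g 0.44 61.3
```

```bash
python3 -m crank '[{"x":0,"y":0,"z":0,"turn":0},{"x":0,"y":0,"z":0,"turn":0},{"x":0,"y":0,"z":0,"turn":0},{"x":0,"y":0,"z":-0.5,"turn":0},{"x":0,"y":0,"z":-1.5,"turn":0}]' 75 >/dev/null
python3 st.py
python3 -m crank '[{"x":1.5,"y":0,"z":-1,"turn":0},{"x":2.2,"y":0,"z":0,"turn":0},{"x":0,"y":0,"z":0,"turn":0},{"x":0,"y":0,"z":0,"turn":0},{"x":0,"y":0,"z":0,"turn":0}]' 20 >/dev/null
python3 st.py
cat > look.py <<'E'
from h import *
import sys
for n in('wrist','scene'):
    p,d,K,T=grab(n,sys.argv[1]+n+'.png');P=cloud(d,K,T);h=cv2.cvtColor(p,cv2.COLOR_RGB2HSV)
    S=np.stack([P[...,0]*.9882-P[...,1]*.153,P[...,0]*.153+P[...,1]*.9882,P[...,2]],-1)
    mk=(d>0)&(S[...,2]>.022)&(S[...,2]<.038)&(S[...,0]>.59)&(S[...,0]<.74)&(abs(S[...,1]+.078)<.055)&(p.max(-1)>110)
    N,L,st,c=cv2.connectedComponentsWithStats(mk.astype(np.uint8),connectivity=8);
    if N<2: print('none');continue
    i=1+st[1:,4].argmax();Q=S[L==i]
    print(n,st[i],np.percentile(Q,[1,50,99],axis=0).round(4).tolist(),cv2.minAreaRect((Q[:,:2]*1000).astype(np.float32)))
E
python3 look.py h
```

```text
t 18.05 store x,y,z [ 0.6219 -0.0774  0.0379] world [ 0.6028 -0.1717  0.0379] yaw 2.988 lean [-0.2  0.1] F [ 0.1  0.  -0.1] g 0.75 0.0
t 18.55 store x,y,z [ 0.5873 -0.0779  0.0497] world [ 0.5685 -0.1668  0.0497] yaw 2.988 lean [ 0.1 -0. ] F [ 0.2 -0.4 -0.3] g 0.2 0.0
wrist [ 233  277   54   86 2821] [[0.6175, -0.0923, 0.0225], [0.6398, -0.0782, 0.029], [0.6791, -0.0634, 0.0307]] ((648.9889526367188, -77.74617004394531), (32.773277282714844, 64.91278076171875), 85.91706085205078)
scene [280 161  19  16 169] [[0.6166, -0.0951, 0.0226], [0.6381, -0.0729, 0.0301], [0.678, -0.0568, 0.0348]] ((647.5862426757812, -75.4000244140625), (63.847835540771484, 39.60065460205078), 3.123486280441284)
```

View pics/hwrist.png

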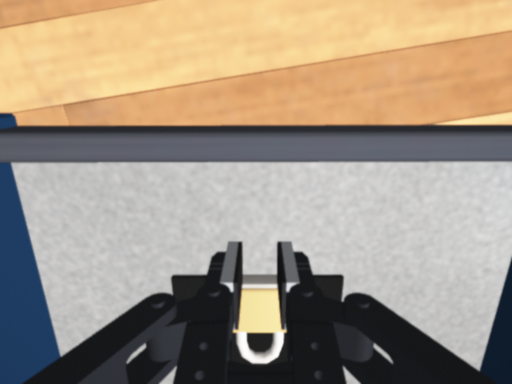

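```bash
python3 -m crank '[{"x":0,"y":0,"z":1.2,"turn":0},{"x":0,"y":0,"z":1.0,"turn":0},{"x":0,"y":0,"z":0.65,"turn":0},{"x":0,"y":0,"z":0,"turn":0},{"x":0,"y":0,"z":0,"turn":0}]' >/dev/null
python3 st.py
python3 -m crank '[{"x":-0.6,"y":0,"z":0,"turn":0},{"x":-0.6,"y":0,"z":0,"turn":0},{"x":-0.5,"y":0,"z":0,"turn":0},{"x":-0.4,"y":0,"z":0,"turn":0},{"x":-0.4,"y":0,"z":0,"turn":0}]' >/dev/null
python3 st.py
python3 -m crank '[{"x":-0.4,"y":0,"z":0,"turn":0},{"x":-0.4,"y":0,"z":0,"turn":0},{"x":-0.4,"y":0,"z":0,"turn":0},{"x":0,"y":0,"z":0,"turn":0}]' >/dev/null
python3 st.py; python3 look.py i
```

```text
t 19.15 store x,y,z [ 0.586  -0.0776  0.0199] world [ 0.5672 -0.1664  0.0199] yaw 2.988 lean [-0.1  0. ] F [0.2 0.2 0.9] g 0.2 0.0
t 19.65 store x,y,z [ 0.6116 -0.0777  0.0206] world [ 0.5925 -0.1704  0.0206] yaw 2.988 lean [-0.  0.] F [-1.8 -0.3  1.7] g 0.2 0.7
t 20.05 store x,y,z [ 0.624  -0.0778  0.0206] world [ 0.6048 -0.1723  0.0206] yaw 2.988 lean [ 0.1 -0. ] F [-0.  -0.3  0.7] g 0.2 0.0
wrist [ 232  278   56   86 3135] [[0.6352, -0.0918, 0.0228], [0.655, -0.0781, 0.0292], [0.686, -0.0638, 0.0308]] ((660.5223999023438, -78.04668426513672), (57.95917892456055, 30.042570114135742), 0.6692188382148743)
scene [276 158  13  15  73] [[0.6356, -0.0811, 0.0227], [0.6607, -0.0622, 0.0281], [0.6972, -0.0562, 0.034]] ((668.2216796875, -66.28043365478516), (17.316905975341797, 66.8749771118164), 77.50090026855469)
```

```bash
python3 -m crank '[{"x":-0.3,"y":0,"z":0,"turn":0},{"x":0,"y":0,"z":0,"turn":0}]' >/dev/null
python3 st.py
python3 -m crank '[{"x":-0.3,"y":0,"z":0,"turn":0},{"x":0,"y":0,"z":0,"turn":0}]' >/dev/null
python3 st.py
```

```text
t 20.35 store x,y,z [ 0.6265 -0.0777  0.0205] world [ 0.6072 -0.1727  0.0205] yaw 2.988 lean [ 0. -0.] F [ 0.1  0.3 -0.9] g 0.2 0.0
t 20.55 store x,y,z [ 0.6296 -0.0777  0.0205] world [ 0.6103 -0.1732  0.0205] yaw 2.988 lean [ 0. -0.] F [-0.8 -0.  -0.3] g 0.2 0.0
```

```bash
python3 -m crank '[{"x":-0.3,"y":0,"z":0,"turn":0},{"x":0,"y":0,"z":0,"turn":0}]' >/dev/null
python3 st.py
python3 -m crank '[{"x":1.5,"y":0,"z":0,"turn":0},{"x":2.5,"y":0,"z":0,"turn":0},{"x":1,"y":0,"z":-4,"turn":0},{"x":0,"y":0,"z":-4.5,"turn":0},{"x":0,"y":0,"z":-4.5,"turn":0}]' >/dev/null
python3 -m crank '[{"x":2,"y":0,"z":-4,"turn":0},{"x":4,"y":0,"z":-1,"turn":0},{"x":4,"y":0,"z":0,"turn":0},{"x":0,"y":0,"z":0,"turn":0}]' >/dev/null
python3 st.py; python3 look.py j
```

```text
t 20.75 store x,y,z [ 0.6327 -0.0778  0.0206] world [ 0.6134 -0.1737  0.0206] yaw 2.988 lean [ 0. -0.] F [-0.6 -0.2  0.9] g 0.2 0.0
t 21.65 store x,y,z [ 0.4789 -0.0772  0.2   ] world [ 0.4615 -0.1496  0.2   ] yaw 2.987 lean [-0.  0.] F [ 0.8 -0.1 -1. ] g 0.2 0.0
wrist [ 243  303   34   45 1122] [[0.6434, -0.0966, 0.0225], [0.662, -0.0777, 0.0288], [0.7046, -0.0578, 0.0307]] ((674.5972290039062, -77.29278564453125), (39.159385681152344, 63.79133987426758), 89.12420654296875)
scene [274 157  21  16 180] [[0.6429, -0.0956, 0.0221], [0.662, -0.0745, 0.0294], [0.7054, -0.0564, 0.0336]] ((675.536865234375, -75.90115356445312), (65.76103210449219, 43.703365325927734), 0.2004050314426422)
```

View pics/jwrist.png

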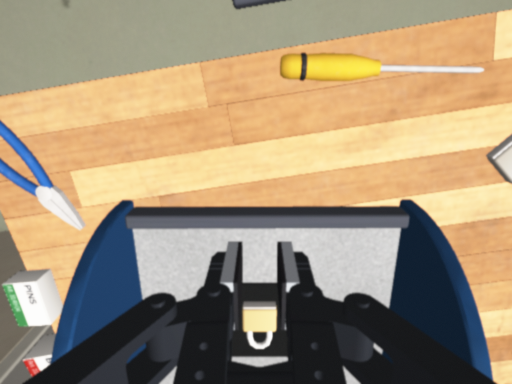

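```bash
python3 -m crank '[{"x":0,"y":0.8,"z":-3,"turn":0},{"x":-2,"y":0,"z":-3,"turn":0},{"x":-4.5,"y":0,"z":0,"turn":0},{"x":-4.5,"y":0,"z":0,"turn":0},{"x":-4.5,"y":0,"z":0,"turn":0}]' 100 >/dev/null
python3 -m crank '[{"x":-3.5,"y":0,"z":0,"turn":0},{"x":-2.1,"y":0,"z":0,"turn":0},{"x":0,"y":0,"z":0,"turn":0}]' >/dev/null
python3 st.py
python3 - <<'E'
import numpy as np
r=18.3;t=np.radians(np.linspace(91.5,10.5,17));x=r*np.cos(t);z=-r*np.sin(t)
print(np.c_[np.diff(x),np.diff(z)].round(2).tolist())
from h import *
p,d,K,T=grab('wrist');P=cloud(d,K,T);h=cv2.cvtColor(p,cv2.COLOR_RGB2HSV)
Q=P[(h[...,0]>5)&(h[...,0]<16)&(h[...,1]>190)&(h[...,2]>150)&(d>0)&(P[...,2]>.15)]
S=np.c_[Q[:,0]*.9882-Q[:,1]*.153,Q[:,0]*.153+Q[:,1]*.9882,Q[:,2]]
print(len(S),np.percentile(S,[2,50,98],axis=0).round(4))
E
```

```text
t 22.55 store x,y,z [ 0.6963 -0.0696  0.2587] world [ 0.6774 -0.1753  0.2587] yaw 2.989 lean [-0.  0.] F [-0.4  0.2 -0.2] g 1.0 0.0
[[1.62, 0.03], [1.61, 0.17], [1.59, 0.31], [1.55, 0.45], [1.51, 0.59], [1.45, 0.72], [1.38, 0.84], [1.3, 0.96], [1.21, 1.07], [1.11, 1.17], [1.0, 1.27], [0.89, 1.35], [0.76, 1.42], [0.64, 1.49], [0.5, 1.54], [0.36, 1.57]]
856 [[ 0.6814 -0.0895  0.1818]
 [ 0.6821 -0.0706  0.1967]
 [ 0.6895 -0.0506  0.2051]]
```

```bash
python3 -m crank '[{"x":0.5,"y":0,"z":3,"turn":0},{"x":0,"y":0,"z":2.5,"turn":0},{"x":0,"y":0,"z":1.5,"turn":0},{"x":0,"y":0,"z":0.8,"turn":0},{"x":0,"y":0,"z":0,"turn":0}]' >/dev/null
python3 st.py
python3 -m crank '[{"x":0,"y":0,"z":0,"turn":0},{"x":0,"y":0,"z":0,"turn":0},{"x":0,"y":0,"z":0,"turn":0},{"x":0,"y":0,"z":0,"turn":0},{"x":0,"y":0,"z":0,"turn":0}]' 20 >/dev/null
python3 st.py
python3 -m crank '[{"x":1.62,"y":0,"z":0.03,"turn":0},{"x":1.61,"y":0,"z":0.17,"turn":0},{"x":1.59,"y":0,"z":0.31,"turn":0},{"x":1.55,"y":0,"z":0.45,"turn":0}]' >/dev/null
python3 st.py
```

```text
t 23.1 store x,y,z [ 0.6876 -0.0697  0.1815] world [ 0.6689 -0.174   0.1815] yaw 2.988 lean [-0.1  0. ] F [ 0.3  0.4 -0.1] g 1.0 0.0
t 23.6 store x,y,z [ 0.689  -0.0692  0.1845] world [ 0.6704 -0.1738  0.1845] yaw 2.988 lean [0.1 0. ] F [-1.3  2.1  5.6] g 0.5 65.9
t 24.0 store x,y,z [ 0.6277 -0.0694  0.1756] world [ 0.6097 -0.1646  0.1756] yaw 2.988 lean [ 0.6 -0.1] F [6.4 1.9 1.5] g 0.51 64.8
```

```bash
python3 -m crank '[{"x":1.51,"y":0,"z":0.6,"turn":0},{"x":1.45,"y":0,"z":0.74,"turn":0},{"x":1.38,"y":0,"z":0.86,"turn":0},{"x":1.3,"y":0,"z":0.98,"turn":0}]' >/dev/null
python3 st.py
python3 -m crank '[{"x":1.21,"y":0,"z":1.1,"turn":0},{"x":1.11,"y":0,"z":1.2,"turn":0},{"x":1.0,"y":0,"z":1.3,"turn":0},{"x":0.89,"y":0,"z":1.38,"turn":0}]' >/dev/null
python3 st.py
python3 -m crank '[{"x":0.76,"y":0,"z":1.42,"turn":0},{"x":0.64,"y":0,"z":1.49,"turn":0},{"x":0.5,"y":0,"z":1.4,"turn":0},{"x":0,"y":0,"z":0,"turn":0}]' >/dev/null
python3 st.py
```

```text
t 24.4 store x,y,z [ 0.5708 -0.0695  0.1453] world [ 0.5535 -0.156   0.1453] yaw 2.988 lean [ 0.5 -0.1] F [0.8 3.6 8.9] g 0.5 63.2
t 24.8 store x,y,z [ 0.5267 -0.0696  0.0936] world [ 0.5099 -0.1494  0.0936] yaw 2.988 lean [ 0.1 -0. ] F [-5.2  4.5  9.2] g 0.5 69.1
t 25.2 store x,y,z [ 0.5075 -0.0696  0.0475] world [ 0.4908 -0.1464  0.0475] yaw 2.988 lean [ 0.1 -0. ] F [ 3.6  0.3 -1.4] g 0.49 74.6
```

```bash
python3 -m crank '[{"x":0.2,"y":0,"z":0.8,"turn":0},{"x":0.1,"y":0,"z":0.6,"turn":0},{"x":0,"y":0,"z":0,"turn":0}]' >/dev/null
python3 st.py
python3 -m crank '[{"x":0,"y":0,"z":0.4,"turn":0},{"x":0,"y":0,"z":0,"turn":0}]' >/dev/null
python3 st.py
python3 -m crank '[{"x":0,"y":0,"z":0.3,"turn":0},{"x":0,"y":0,"z":0,"turn":0}]' >/dev/null
python3 st.py
```

```text
t 25.5 store x,y,z [ 0.5043 -0.0696  0.0342] world [ 0.4877 -0.1459  0.0342] yaw 2.988 lean [0. 0.] F [ 0.8  1.2 -1.2] g 0.5 76.6
t 25.7 store x,y,z [ 0.5035 -0.0696  0.03  ] world [ 0.487  -0.1458  0.03  ] yaw 2.988 lean [-0.1  0. ] F [-3.2  1.2  1.9] g 0.5 77.8
t 25.9 store x,y,z [ 0.5032 -0.0696  0.0283] world [ 0.4866 -0.1458  0.0283] yaw 2.988 lean [-0.2  0.1] F [-9.7  3.8 11.8] g 0.5 78.7
```

```bash
python3 -m crank '[{"x":0,"y":0,"z":0.3,"turn":0},{"x":0,"y":0,"z":0,"turn":0}]' >/dev/null
python3 st.py
python3 -m crank '[{"x":0,"y":0,"z":-0.3,"turn":0},{"x":0,"y":0,"z":0,"turn":0},{"x":0,"y":0,"z":0,"turn":0},{"x":0,"y":0,"z":0,"turn":0},{"x":0.5,"y":0,"z":-2,"turn":0}]' 100 >/dev/null
python3 -m crank '[{"x":1,"y":0,"z":-4,"turn":0},{"x":1,"y":0,"z":-4,"turn":0},{"x":0,"y":0,"z":-4,"turn":0},{"x":0,"y":0,"z":0,"turn":0}]' >/dev/null
python3 st.py
python3 - <<'E'
from h import *
for n in('wrist','top','scene'):
    p,d,K,T=grab(n,'k'+n+'.png');P=cloud(d,K,T);h=cv2.cvtColor(p,cv2.COLOR_RGB2HSV)
    S=np.stack([P[...,0]*.9882-P[...,1]*.153,P[...,0]*.153+P[...,1]*.9882,P[...,2]],-1)
    Q=S[(h[...,0]>5)&(h[...,0]<16)&(h[...,1]>190)&(h[...,2]>150)&(d>0)&(abs(S[...,1]+.07)<.03)&(S[...,0]>.48)]
    if len(Q): print(n,len(Q),np.percentile(Q,[2,50,98],axis=0).round(4).tolist())
E
```

```text
t 26.1 store x,y,z [ 0.5032 -0.0696  0.0281] world [ 0.4867 -0.1458  0.0281] yaw 2.989 lean [-0.3  0.1] F [-20.5   8.3  32.7] g 0.5 80.6
t 27.0 store x,y,z [ 0.4827 -0.0709  0.174 ] world [ 0.4661 -0.1439  0.174 ] yaw 2.988 lean [ 0.6 -0.3] F [ 0.6 -0.7  0.4] g 1.0 0.0
wrist 1318 [[0.5033, -0.09, 0.0534], [0.5132, -0.0735, 0.0597], [0.5331, -0.049, 0.0627]]
top 101 [[0.5057, -0.0748, 0.0551], [0.5193, -0.0607, 0.0621], [0.5316, -0.048, 0.0674]]
scene 81 [[0.5027, -0.0845, 0.051], [0.5085, -0.0664, 0.0613], [0.5287, -0.0463, 0.0655]]
```

View pics/kscene.png

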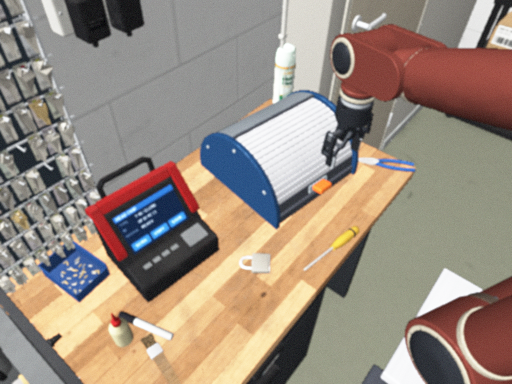

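```bash
python3 -m crank '[{"x":2,"y":0,"z":-3,"turn":0},{"x":0,"y":0,"z":0,"turn":0},{"x":0,"y":0,"z":0,"turn":0}]' >/dev/null; python3 st.py; python3 -c "
from plant import manip
print(manip.job_done())"
```

```text
t 27.45 store x,y,z [ 0.4587 -0.0696  0.1958] world [ 0.4426 -0.139   0.1958] yaw 2.988 lean [-0.1  0. ] F [0.6 0.2 0.2] g 1.0 0.0
the job is handed in; nothing more can be done
None
```

I rolled the shutter up to its stop, put the brass padlock flat within about 3 mm of the mat's centre, rolled the shutter shut to its stop, left the steel padlock alone, and handed the job in at 27.5 s; the moves have no tilt, so I set the padlock down short and nudged it the last 3 cm with the fingertips.

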